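# Set the jig's braked slider against its marked stop

## Task

The slider on the gluing jig's rail is held by a brake. Press down the rubber pad in the slider's middle to free it and, keeping the pad down, push the slider along the rail until it rests fully against the marked stop, the one with the round-headed post on it. Then let the pad come back up so that the brake holds; do not force the slider, and leave the things lying around where they are.

Things in the scene. Friction and masses are not known exactly. Their poses are not given: they have to be found in the camera images.
- rail: fixed aluminium rail, 60 mm wide (its x), 420 mm long (its y), 25 mm high, lying on the table; a steel foot under each end, 100 x 30 mm and 8 mm high. Origin: centre of its underside; y along the rail, z up. It stands turned about the vertical by up to about 0.5 rad
- slider (a joint): position of the grey slider along the rail's +y, in m; 0 is the rail's middle. The slider is 96 mm wide across the rail, 110 mm long along it, and its top (two solid end cheeks, each 22 mm long) is 54 mm above the table. With the pad up, the brake holds it against about 20 to 30 N; with the pad down it slides with 1 to 3 N and stays where it is left
- pad (a joint): how far the pad is pressed down, in m: 0 up (brake on), 0.008 fully down. The brake's grip falls as it goes down and is gone from about 5 mm (some 11 N); 8 mm takes some 13 N. Best pressed 6 to 7 mm, and springs back when let go
- slider_mid (a point): middle of the slider, at the level of the rail's top (25 mm above the table); moves with the slider
- pad_top (a point): centre of the top face of the black rubber pad in the slider's middle: 54 mm across the rail by 62 mm along it, 49 mm above the table when up, lying between the end cheeks, which stand 5 mm higher and give the finger a wall to push on (inner faces 33 mm, outer faces 55 mm from the centre along the rail). Moves with the pad
- marked_stop_mid (a point): the marked stop: fixed aluminium block on the rail, 64 mm across the rail, 20 mm along it, 20 mm high, carrying an upright steel post with a round head 24 mm across, whose top is 75 mm above the table. This point is the centre of the block's underside, 25 mm above the table. When the slider rests against it, slider_mid is 65 mm from this point. It may stand at either end of the rail
- plain_stop_mid (a point): the plain stop at the other end of the rail: the same block with no post; same point
- tape_roll: loose paper tape roll lying flat, 90 mm across, 24 mm high; origin: centre of its underside. Bystander
- acrylic_block: loose clear acrylic block, 50 x 80 x 30 mm high; origin: centre of its underside. Bystander
- phone: loose black phone lying flat, 72 x 148 x 9 mm; origin: centre of its underside. Bystander
- flask: loose standing blue flask, 72 mm across, 220 mm high; origin: centre of its underside. Bystander

How it is judged (in metres and radians):
On the way, in this order (a step that is already met when the one before it is completed fails the run):
1. the pad is pressed down at least 3 mm, freeing the brake (value of joint pad above 0.003 m), for 0.1 s.
2. the slider is against the marked stop (horizontal distance between slider_mid and marked_stop_mid below 0.0672 m), for 0.1 s.
At the end, for the whole second after the job is handed in: the slider rests against the marked stop (its middle within 67.2 mm of the stop's middle, so a gap of at most 2.2 mm), at rest, with the pad back up (less than 0.8 mm down) (horizontal distance between slider_mid and marked_stop_mid below 0.0672 m and value of joint pad below 0.0008 m and velocity of joint slider between -0.005 and 0.005 m/s); the robot touches nothing.
It fails at once if the slider is dragged along against its brake, the pad not pressed (faster than 15 mm/s with the pad less than 1 mm down) (value of joint pad below 0.001 m and (velocity of joint slider above 0.015 m/s or velocity of joint slider below -0.015 m/s)).
It fails at once if the slider or its pad is forced (more than 60 N from the fingers) (contact force between the fingers and slider above 60 N).
It fails at once if a bystander is moved by more than 20 mm or lifted (distance of any of tape_roll, acrylic_block, phone, flask from where it was at the start of the episode above 0.02 m).
It also fails if it takes over 48 s, if anything falls off the work surface, if the arm or the gripper's body presses on something with over 40 N, if the wrist force passes 120 N, or if a joint passes its speed limit or range.

## Robot

A 6-joint arm with a two-finger parallel gripper is mounted at the origin on the work surface. World frame = base frame: x ahead of the robot, y to its left, z up, the work surface at z = 0. Lengths are in m, angles in degrees, forces in N, time in s.
With the tool pointing down it reaches from about 0.25 to 0.725 m from the base axis. Payload 9.7 kg.
Tool frame: the origin (TCP) lies midway between the tips of the shut fingers; the grasp point (between the pads) lies 19 mm behind it; x points along the fingers, y is the direction in which the jaws open and shut, and the axes are right-handed (so a half turn about x gives the same grasp; the last joint's range is limited). The gripper opens to 85 mm and grips with 20 to 120 N. Pads are 22 mm wide; open, the fingers measure 114 mm over their backs; the gripper's body (76 mm by 85 mm) begins 54 mm behind the grasp point. The pads swing forward as they close: fully open they stand 13 mm farther back than shut.
Start: joints at [-72.021, 4.979, 10.078, 95.1, 0, 90], TCP at [0.17, -0.523, 0.211] pointing down, gripper open.
Joint ranges: [-179.16, 179.16], [-48.56, 103.87], [-65.8, 70.77], [-126.05, 130.52], [-82.76, 87.17], [-180, 180]. Speed limits (degrees/s): [127.2, 127.2, 147.25, 180, 180, 180].

## Interface

Orientations are given as [roll, pitch, yaw] about the fixed x, y, z axes, in that order (R = Rz(yaw) Ry(pitch) Rx(roll)).
In Python, from workcell import bot, cams gives the robot as it stands.
- The arm moves only by the tool apply_moves, never from a script. Its argument "commands" is a list of rows, each a list of 5 numbers: the shift along the tool's x, y, z in m, then the turn about the tool's x in rad, then the opening, from -1 (shut) to 1 (fully open). In form: [[tx, ty, tz, roll, hand], ...]. A call has 1 to 12 rows; each row is the pose to reach, as a shift and turn from the pose measured when the call began, along the tool's axes at that moment; what a row does not reach only later rows make up. A row lasts 1/10 s, in which the tool goes at most 50 mm and 8.59 degrees, less where a joint would pass 70% of its speed; a pose out of reach is approached as far as the arm can. A call with a gripper value outside its range is refused whole. The fingers move at their own pace and stop on an object; "newtons" is the grip in N (left out, the last holds). Time passes only in rows, so rows that repeat a pose let the fingers close. It gives the time, the measured TCP pose, the force and the opening at its end, in the units of the state.
- bot.get_obs(): the state, without advancing time (a new reading comes with each control period).
- cams.camera(name): name is "scene" or "top" or "wrist"; returns a dict with "frame" (384x512x3 uint8, blue, green, red), "depth" (384x512 float32, m along the optical axis (not along the pixel's ray), 0 where there is no reading), "camera_matrix" (3x3 intrinsics, pixels), "R" (3x3) and "t" (3): a world point X has camera coordinates R X + t; the wrist camera has in their place "mount" (4x4, takes a point from camera to tool coordinates, whose origin is the TCP and whose axes are the tool frame's). Camera axes: x right, y down, z forward; pixel columns grow to the right and rows downward; lengths in m; the calibration is good to about 2 mm. A picture is of the moment at which its call begins: read the wrist's pose just before it.
- bot.job_done(): hands the job in, once; it reports no verdict.
Trained networks look in the newest picture that a camera, given by its name, has taken for a name from the list of things; names that differ only in an ending like _2 or _b are one class to them, and where a whole thing is asked for, a point or a joint stands for the part that bears it (a point fixed in the world has none). Each returns a list of dicts, best first, with "confidence" (0 to 1); they miss things now and then, are a little off and sometimes report something else, mostly with a low value. They report only what shows in the picture. A call takes as long as a camera call.
- cams.spot_in(name, camera): "rect" ([left, top, right, bottom] in pixels, round what is visible of it).
The state is a dict: "time": time; "q": joint angles; "qd": joint speeds; "joint_efforts": joint torques, N m; "ee_pos": TCP position; "tcp_rot": TCP orientation; "wrist_force": force on the tool from outside, world axes, zero at the start; "torque": the same for the moment, N m; "opening": finger opening in m.
Only numpy, scipy, OpenCV 4.12 (cv2) and the standard library are available. Lean on these libraries where they do the work, as an engineer would, in place of code of your own. Each camera call takes 0.05 s, during which the arm holds its last target. There are 200 camera calls.

## Working session

There is one attempt and no reset: what is moved stays moved. The work goes in short steps, Python scripts to look and compute and a tool call to move; the robot and the scene stay as the last step left them, time stands still between calls to the robot, and variables do not carry over. Pictures are saved under pics/ and viewed, about 8 in all and at most 12, crops included, and the job is handed in when it is done.

Besides the shell and the picture viewer there is one more tool, called as name([rows], argument=value, ...), one row to a line, values as JSON. apply_moves: Moves the arm, as the interface text tells. Its arguments: {"type":"object","properties":{"commands":{"type":"array"},"newtons":{"type":"number"}},"required":["commands"]}

```bash
mkdir -p pics; cat > h.py <<'E'
import numpy as np, cv2
from workcell import bot, cams
def world(c,mask=None):
    d=c["depth"];K=c["camera_matrix"];v,u=np.mgrid[:d.shape[0],:d.shape[1]]
    P=np.stack([(u-K[0,2])/K[0,0]*d,(v-K[1,2])/K[1,1]*d,d],-1)
    W=(P-c["t"])@np.asarray(c["R"]); W[d==0]=np.nan
    return W
E
python3 - <<'E'
from h import *
o=bot.get_obs();print(o["ee_pos"],o["tcp_rot"],o["opening"],o["time"])
ims=[]
for n in("top","scene"):
    c=cams.camera(n);W=world(c);np.savez(n+".npz",W=W,f=c["frame"],K=c["camera_matrix"],R=c["R"],t=c["t"])
    im=c["frame"].copy();cv2.imwrite(f"pics/{n}.png",im)
    for t in("rail","slider","pad","marked_stop_mid","plain_stop_mid","tape_roll","acrylic_block","phone","flask"):
        for r in cams.spot_in(t,n)[:1]:
            x=[int(k) for k in r["rect"]];w=W[(x[1]+x[3])//2,(x[0]+x[2])//2]
            print(n,t,round(r["confidence"],2),x,w.round(3))
E
```

```text
[ 0.16967374 -0.52290047  0.21046646] [-90.36713759  89.92331093 107.60888432] 0.08528750536537735 0.0
top rail 0.89 [214, 176, 383, 225] [ 0.587 -0.051  0.05 ]
top slider 0.58 [281, 180, 327, 223] [ 0.585 -0.066  0.046]
top pad 0.63 [291, 186, 316, 210] [ 0.592 -0.063  0.052]
top marked_stop_mid 0.49 [361, 183, 375, 210] [ 0.597 -0.221  0.071]
top plain_stop_mid 0.69 [230, 192, 242, 219] [0.572 0.104 0.047]
top tape_roll 0.96 [263, 244, 300, 279] [ 0.435 -0.013  0.001]
top acrylic_block 0.93 [332, 133, 362, 156] [ 0.735 -0.178  0.033]
top phone 0.82 [229, 116, 289, 160] [0.753 0.049 0.009]
top flask 0.97 [153, 197, 196, 231] [0.537 0.238 0.163]
scene rail 0.82 [93, 175, 314, 254] [ 0.626 -0.044  0.046]
scene slider 0.78 [160, 178, 226, 232] [ 0.602 -0.062  0.05 ]
scene pad 0.55 [176, 189, 208, 212] [ 0.589 -0.064  0.05 ]
scene marked_stop_mid 0.58 [100, 199, 114, 232] [ 0.603 -0.224  0.049]
scene plain_stop_mid 0.62 [270, 175, 284, 206] [0.584 0.105 0.045]
scene tape_roll 0.72 [192, 144, 233, 176] [ 0.425 -0.02   0.002]
scene acrylic_block 0.91 [108, 261, 158, 304] [ 0.746 -0.171  0.03 ]
scene phone 0.75 [218, 253, 308, 299] [0.755 0.052 0.011]
scene flask 0.96 [323, 94, 372, 195] [0.577 0.238 0.141]
```

View pics/top.png

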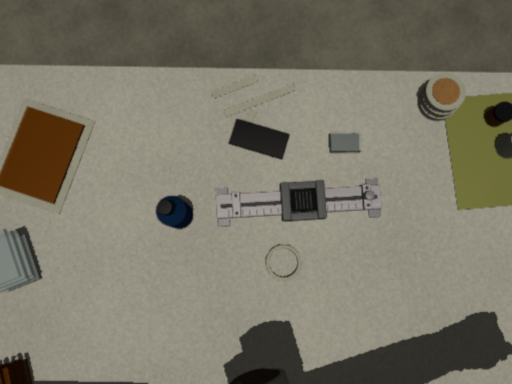

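View pics/scene.png

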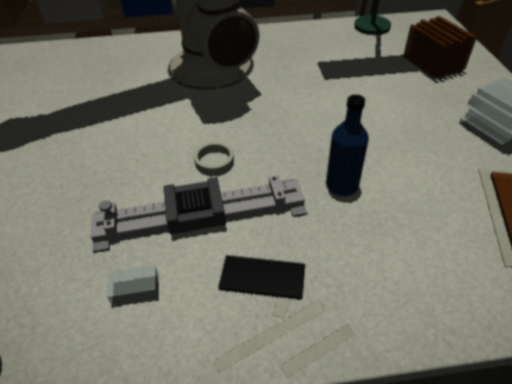

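```bash
cat > m.py <<'E'
from h import *
from scipy.spatial.transform import Rotation as Ro
for n in("top","scene"):
    W=np.load(n+".npz")["W"];x,y,z=np.moveaxis(W,-1,0)
    reg=(x>.5)&(x<.67)&(y>-.27)&(y<.15)
    s=W[reg&(z>.035)&(z<.062)&(y>-.15)&(y<.05)]
    (c,sz,a)=cv2.minAreaRect((s[:,:2]*1000).astype(np.float32));print(n,"slider",c,sz,a,np.median(s[:,2]),len(s))
    r=W[reg&(z>.015)];(c,sz,a)=cv2.minAreaRect((r[:,:2]*1000).astype(np.float32));print(" rail",c,sz,a)
    p=W[reg&(z>.065)];print(" post",np.median(p,0),len(p))
    for lo,hi in((-.27,-.17),(.06,.13)):
        q=W[reg&(z>.036)&(z<.056)&(y>lo)&(y<hi)];print(" stop",q.mean(0),q.min(0),q.max(0),len(q))
    b=W[reg&(z>.018)&(z<.032)];f=np.polyfit(b[:,1],b[:,0],1);print(" line x=ay+b",f)
o=bot.get_obs();print(Ro.from_euler("xyz",o["tcp_rot"],degrees=True).as_matrix().round(3))
E
python3 m.py
```

```text
top slider (586.7157592773438, -62.76729965209961) (96.75900268554688, 110.329833984375) 4.455349445343018 0.050567676945398404 1663
 rail (586.1757202148438, -55.83673095703125) (96.75900268554688, 416.3660583496094) 4.455349445343018
 post [ 0.59867344 -0.2220869   0.07514381] 73
 stop [ 0.59771762 -0.22130671  0.04532402] [ 0.56729642 -0.23429267  0.0360629 ] [ 0.6309601  -0.2110309   0.05191087] 167
 stop [0.57292401 0.10449332 0.0451759 ] [0.54170175 0.09307267 0.03703602] [0.60509039 0.11676308 0.05267473] 207
 line x=ay+b [-0.07668567  0.58068995]
scene slider (585.9773559570312, -62.22785949707031) (99.87501525878906, 109.9172134399414) 4.413188934326172 0.049992688331972734 2274
 rail (585.17333984375, -55.49259948730469) (99.85472869873047, 414.5843505859375) 3.9777610301971436
 post [ 0.60129508 -0.22169922  0.07454196] 125
 stop [ 0.60843203 -0.21951639  0.04451662] [ 0.56512115 -0.23188001  0.03604884] [ 0.63207496 -0.20974187  0.05548567] 266
 stop [0.57730403 0.10462072 0.04473381] [0.54006531 0.09368496 0.03602448] [0.60546779 0.11665354 0.05005099] 268
 line x=ay+b [-0.0764646   0.58867435]
[[-0.     0.309 -0.951]
 [-0.    -0.951 -0.309]
 [-1.     0.     0.   ]]
```

apply_moves([
  [0,-0.03,-0.05,0.1,-1],
  [0,-0.06,-0.1,0.2,-1],
  [0,-0.08,-0.15,0.237,-1],
  [0,-0.11,-0.2,0.237,-1],
  [0,-0.14,-0.25,0.237,-1],
  [0.03,-0.17,-0.3,0.237,-1],
  [0.05,-0.2,-0.35,0.237,-1],
  [0.07,-0.22,-0.4,0.237,-1],
  [0.09,-0.25,-0.45,0.237,-1],
  [0.09,-0.28,-0.5,0.237,-1],
  [0.09,-0.2993,-0.5363,0.237,-1],
  [0.09,-0.2993,-0.5363,0.237,-1],
], newtons=40)

```text
time: 2.2
ee_pos: [0.5704, -0.0907, 0.1244]
tcp_rot: [144.7, 90.0, -30.9]
wrist_force: [1.2, -0.7, -0.2]
opening: 0.0001
```

apply_moves([
  [0,0,0,0,-1],
  [0,0,0,0,-1],
])

```text
time: 2.4
ee_pos: [0.5705, -0.0896, 0.1237]
tcp_rot: [-2.0, 89.9, -177.4]
wrist_force: [-0.5, -0.5, -0.1]
opening: -0.0002
```

apply_moves([
  [0,-0.0157,-0.018,0,-1],
  [0.02,-0.0157,-0.018,0,-1],
  [0.04,-0.0157,-0.018,0,-1],
  [0.055,-0.0157,-0.018,0,-1],
  [0.055,-0.0157,-0.018,0,-1],
  [0.055,-0.0157,-0.018,0,-1],
])

```text
time: 3.0
ee_pos: [0.5868, -0.0733, 0.0694]
tcp_rot: [6.5, 89.9, -169.0]
wrist_force: [0.8, 0.8, 0.2]
opening: -0.0003
```

```bash
python3 - <<'E'
from h import *
o=bot.get_obs();print(o["ee_pos"],o["tcp_rot"],o["wrist_force"])
a=cams.camera("wrist")["frame"];b=cams.camera("scene")["frame"][140:270,60:330]
b=cv2.resize(b,None,fx=2,fy=2,interpolation=cv2.INTER_CUBIC)
im=np.zeros((384+260,540,3),np.uint8);im[:384,:512]=a;im[384:]=b
cv2.imwrite("pics/w1.png",cv2.resize(im,None,fx=.92,fy=.92))
E
```

```text
[ 0.58684566 -0.07330514  0.06940913] [   6.54922391   89.9478998  -168.96823262] [0.83083333 0.80300304 0.23493339]
```

View pics/w1.png

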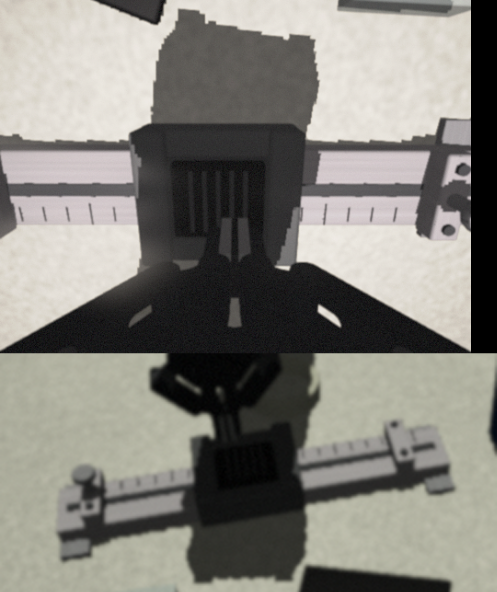

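```bash
python3 - <<'E'
from h import *
print(bot.get_obs()["q"])
E
```

```text
[-7.08203382e+00  1.02220399e+01  2.86328011e-01  8.00321991e+01
 -1.47105168e-02  1.68409155e+02]
```

apply_moves([
  [0,0,0,-0.149,-1],
  [0,0,0,-0.298,-1],
  [0,0,0,-0.447,-1],
  [0,0,0,-0.596,-1],
  [0,0,0,-0.745,-1],
  [0,0,0,-0.894,-1],
  [0,0,0,-1.043,-1],
  [0,0,0,-1.192,-1],
  [0,0,0,-1.341,-1],
  [0,0,0,-1.49,-1],
  [0,0,0,-1.567,-1],
  [0,0,0,-1.567,-1],
])

```text
time: 4.3
ee_pos: [0.588, -0.0732, 0.0712]
tcp_rot: [71.8, 89.9, -13.8]
wrist_force: [-0.3, -0.5, -0.5]
opening: -0.0002
```

apply_moves([
  [0.008,0,0.003,0,-1],
  [0.014,0,0.003,0,-1],
  [0.017,0,0.003,0,-1],
  [0.017,0,0.003,0,-1],
  [0.017,0,0.003,0,-1],
])

```text
time: 4.8
ee_pos: [0.5882, -0.0762, 0.0541]
tcp_rot: [69.9, 89.9, -15.8]
wrist_force: [-0.8, 0.7, 0.8]
opening: -0.0002
```

apply_moves([
  [0.002,0,0,0,-1],
  [0.004,0,0,0,-1],
  [0.006,0,0,0,-1],
  [0.008,0,0,0,-1],
  [0.008,0,0,0,-1],
  [0.008,0,0,0,-1],
])

```text
time: 5.4
ee_pos: [0.5882, -0.0762, 0.046]
tcp_rot: [70.0, 89.9, -15.7]
wrist_force: [-0.7, 0.2, -0.0]
opening: -0.0003
```

apply_moves([
  [0.001,0,0,0,-1],
  [0.002,0,0,0,-1],
  [0.002,0,0,0,-1],
])

```text
time: 5.7
ee_pos: [0.5881, -0.0761, 0.0439]
tcp_rot: [69.3, 89.9, -16.3]
wrist_force: [-1.1, 0.6, -0.1]
opening: 0.0001
```

apply_moves([
  [0.001,0,0,0,-1],
  [0.0015,0,0,0,-1],
  [0.0015,0,0,0,-1],
])

```text
time: 6.0
ee_pos: [0.5881, -0.0761, 0.0423]
tcp_rot: [68.7, 89.9, -17.0]
wrist_force: [0.4, 0.1, 0.3]
opening: -0.0002
```

```bash
python3 - <<'E'
from h import *
o=bot.get_obs();print(o["ee_pos"],o["wrist_force"],o["joint_efforts"])
a=cams.camera("wrist");f=a["frame"]
c=cams.camera("scene");b=c["frame"][140:250,120:270];W=world(c)
b=cv2.resize(b,(540,396),interpolation=cv2.INTER_CUBIC)
cv2.imwrite("pics/w2.png",cv2.resize(np.vstack([np.pad(f,((0,0),(0,28),(0,0))),b]),None,fx=.76,fy=.76))
m=a["mount"];d=a["depth"];K=a["camera_matrix"];v,u=np.mgrid[:384,:512]
P=np.stack([(u-K[0,2])/K[0,0]*d,(v-K[1,2])/K[1,1]*d,d],-1)@m[:3,:3].T+m[:3,3]
print("tool coords near tip, rows x cols (x,y,z mm)")
for r in range(170,300,15): print(r,[tuple((P[r,q]*1000).round().astype(int)) for q in range(180,320,20)])
E
```

```text
[ 0.58805314 -0.07614298  0.04227381] [0.41064201 0.07426703 0.28565372] [-3.35164723e-04 -5.84225106e+01  4.65071082e+01 -4.28246206e-02
 -8.48456566e-04  9.22114873e-05]
tool coords near tip, rows x cols (x,y,z mm)
170 [(np.int64(-3), np.int64(-39), np.int64(-38)), (np.int64(7), np.int64(-30), np.int64(-36)), (np.int64(-8), np.int64(-18), np.int64(-39)), (np.int64(-6), np.int64(-8), np.int64(-39)), (np.int64(-6), np.int64(2), np.int64(-39)), (np.int64(-6), np.int64(12), np.int64(-39)), (np.int64(-7), np.int64(22), np.int64(-39))]
185 [(np.int64(-3), np.int64(-39), np.int64(-30)), (np.int64(3), np.int64(-30), np.int64(-28)), (np.int64(-7), np.int64(-18), np.int64(-31)), (np.int64(-7), np.int64(-8), np.int64(-31)), (np.int64(-8), np.int64(2), np.int64(-31)), (np.int64(-6), np.int64(12), np.int64(-31)), (np.int64(-6), np.int64(23), np.int64(-31))]
200 [(np.int64(-4), np.int64(-40), np.int64(-22)), (np.int64(2), np.int64(-30), np.int64(-20)), (np.int64(-7), np.int64(-18), np.int64(-23)), (np.int64(-7), np.int64(-8), np.int64(-23)), (np.int64(-7), np.int64(2), np.int64(-23)), (np.int64(
[... 1295 characters left out ...]
int64(-6)), (np.int64(-6), np.int64(25), np.int64(12))]
275 [(np.int64(-8), np.int64(-42), np.int64(20)), (np.int64(-8), np.int64(-31), np.int64(20)), (np.int64(-8), np.int64(-20), np.int64(20)), (np.int64(-56), np.int64(-6), np.int64(-10)), (np.int64(-57), np.int64(2), np.int64(-10)), (np.int64(-50), np.int64(10), np.int64(-6)), (np.int64(-8), np.int64(25), np.int64(20))]
290 [(np.int64(-71), np.int64(-25), np.int64(-13)), (np.int64(-10), np.int64(-31), np.int64(28)), (np.int64(-69), np.int64(-12), np.int64(-12)), (np.int64(-67), np.int64(-5), np.int64(-11)), (np.int64(-60), np.int64(2), np.int64(-6)), (np.int64(-67), np.int64(8), np.int64(-11)), (np.int64(-11), np.int64(25), np.int64(28))]
```

View pics/w2.png

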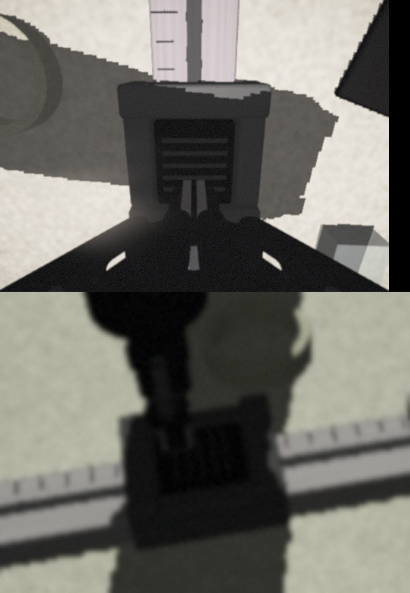

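```bash
python3 - <<'E'
from h import *
a=cams.camera("wrist")
m=a["mount"];d=a["depth"];K=a["camera_matrix"];v,u=np.mgrid[:384,:512]
P=np.stack([(u-K[0,2])/K[0,0]*d,(v-K[1,2])/K[1,1]*d,d],-1)@m[:3,:3].T+m[:3,3]
print(m.round(3))
for r in range(226,262,4): print(r,*[f"{P[r,q,0]*1000:.0f}/{P[r,q,2]*1000:.0f}" for q in range(216,292,6)])
for p in([0,0,-.011],[-.01,0,-.011],[-.03,0,-.011],[-.05,0,-.011]):
    c=m[:3,:3].T@(np.array(p)-m[:3,3]);print(p,(K@c/c[2])[:2].round())
c=cams.camera("scene");W=world(c);x,y,z=np.moveaxis(W,-1,0)
k=(abs(x-.588)<.03)&(abs(y+.076)<.03)&(z>.056)
print("scene finger pts z pct",np.nanpercentile(z[k],[0,2,5,20,50])*1000, len(z[k]))
q=W[k];q=q[np.argsort(q[:,2])][:25];print((q*1000).round())
E
```

```text
[[ 0.001 -0.3    0.954 -0.162]
 [ 1.     0.    -0.001 -0.   ]
 [ 0.     0.954  0.3   -0.076]
 [ 0.     0.     0.     1.   ]]
226 -6/-8 -6/-8 -7/-9 -7/-9 -6/-8 -7/-9 -7/-9 -6/-8 -6/-8 -6/-8 -6/-8 -6/-8 -7/-9
230 -6/-6 -7/-7 -6/-6 -5/-6 -6/-6 -6/-6 -6/-6 -6/-6 -6/-6 -6/-6 -6/-6 -7/-6 -6/-6
234 -7/-4 -7/-4 -7/-4 -8/-5 -7/-4 -7/-4 -7/-4 -7/-4 -7/-4 -6/-4 -7/-4 -7/-4 -7/-4
238 -6/-1 -7/-2 -6/-1 -7/-2 -6/-1 -24/-10 -24/-10 -24/-10 -24/-10 -6/-1 -7/-2 -6/-1 -5/-1
242 -7/1 -6/1 -7/1 -6/1 -7/1 -30/-11 -29/-10 -30/-11 -29/-10 -7/1 -6/1 -7/0 -6/1
246 -6/3 -6/3 -5/4 -6/3 -32/-10 -33/-11 -33/-10 -34/-11 -33/-10 -7/3 -5/4 -7/3 -5/4
250 -7/5 -8/5 -29/-6 -29/-6 -38/-11 -37/-10 -37/-10 -35/-9 -36/-10 -28/-6 -29/-6 -30/-7 -6/6
254 -6/8 -7/8 -34/-7 -33/-7 -40/-10 -40/-10 -40/-10 -40/-10 -40/-10 -33/-7 -32/-6 -32/-6 -7/8
258 -6/11 -6/11 -36/-6 -37/-6 -44/-11 -44/-11 -44/-11 -44/-10 -44/-10 -43/-10 -36/-6 -36/-6 -6/10
[0, 0, -0.011] [255. 217.]
[-0.01, 0, -0.011] [255. 224.]
[-0.03, 0, -0.011] [255. 242.]
[-0.05, 0, -0.011] [256. 264.]
scene finger pts z pct [ 56.10546379  72.03999147  82.82711055 162.89991711 236.32246731] 1399
[[ 583. -105.   56.]
 [ 597. -103.   56.]
 [ 611.  -99.   57.]
 [ 600. -103.   57.]
 [ 571. -103.   57.]
 [ 566.  -99.   57.]
 [ 606.  -99.   57.]
 [ 591.  -68.   64.]
 [ 593.  -75.   64.]
 [ 593.  -73.   64.]
 [ 593.  -77.   65.]
 [ 593.  -86.   66.]
 [ 591.  -65.   67.]
 [ 594.  -84.   67.]
 [ 592.  -86.   68.]
 [ 587.  -65.   68.]
 [ 593.  -84.   69.]
 [ 593.  -67.   69.]
 [ 597.  -78.   69.]
 [ 590.  -69.   69.]
 [ 591.  -65.   69.]
 [ 598.  -80.   70.]
 [ 592.  -84.   70.]
 [ 592.  -67.   70.]
 [ 599.  -82.   71.]]
```

Both cameras agree that the fingertips are about 22 mm behind the reported TCP: the tips are at z≈64 mm while the TCP reads 42 mm. I'll go down by feel.

apply_moves([
  [0.004,0,0,0,-1],
  [0.008,0,0,0,-1],
  [0.011,0,0,0,-1],
  [0.011,0,0,0,-1],
])

```text
time: 6.6
ee_pos: [0.5877, -0.0761, 0.0306]
tcp_rot: [52.0, 90.0, -33.7]
wrist_force: [-0.5, 0.7, -0.2]
opening: -0.0003
```

apply_moves([
  [0.001,0,0,0,-1],
  [0.002,0,0,0,-1],
  [0.002,0,0,0,-1],
])

```text
time: 6.9
ee_pos: [0.5877, -0.0761, 0.0287]
tcp_rot: [54.3, 90.0, -31.4]
wrist_force: [-0.6, -0.4, 1.1]
opening: -0.0001
```

apply_moves([
  [0.001,0,0,0,-1],
  [0.002,0,0,0,-1],
  [0.002,0,0,0,-1],
])

```text
time: 7.2
ee_pos: [0.5878, -0.0761, 0.027]
tcp_rot: [63.7, 89.9, -22.0]
wrist_force: [-1.6, 0.5, 4.2]
opening: 0.0004
```

apply_moves([
  [0.001,0,0,0,-1],
  [0.002,0,0,0,-1],
  [0.002,0,0,0,-1],
])

```text
time: 7.5
ee_pos: [0.5879, -0.0762, 0.0256]
tcp_rot: [66.8, 89.9, -18.9]
wrist_force: [-3.6, 0.3, 8.1]
opening: -0.0
```

apply_moves([
  [0.001,0,0,0,-1],
  [0.002,0,0,0,-1],
  [0.002,0,0,0,-1],
])

```text
time: 7.8
ee_pos: [0.5879, -0.0762, 0.0246]
tcp_rot: [70.9, 89.9, -14.8]
wrist_force: [-4.0, 0.2, 11.0]
opening: 0.0002
```

```bash
cat > pd.py <<'E'
from h import *
o=bot.get_obs();print(o["ee_pos"],o["wrist_force"],o["torque"],o["time"])
a=cams.camera("wrist");m=a["mount"];d=a["depth"];K=a["camera_matrix"];v,u=np.mgrid[:384,:512]
P=(np.stack([(u-K[0,2])/K[0,0]*d,(v-K[1,2])/K[1,1]*d,d],-1)@m[:3,:3].T+m[:3,3])*1000
P[d==0]=np.nan
for z in range(-75,15,6):
    k=(abs(P[...,2]-z)<3)&(P[...,0]>-45)
    g=lambda lo,hi:np.nanmedian(o["ee_pos"][2]*1000-P[...,0][k&(P[...,1]>lo)&(P[...,1]<hi)]).round(1)
    print("z",z,"left",g(-22,-15),"mid",g(-4,4),"right",g(12,18))
cv2.imwrite("pics/pd%.1f.png"%o["time"],a["frame"])
E
python3 pd.py
```

```text
[ 0.58791426 -0.07615788  0.02457894] [-4.03474435  0.20902263 11.00014194] [ 0.11993945  0.94957634 -0.04912916] 7.8
z -75 left 24.7 mid 25.1 right 24.6
z -69 left 32.1 mid 33.2 right 33.3
z -63 left 53.5 mid 53.4 right 53.4
z -57 left 53.5 mid 53.5 right 53.4
z -51 left 53.6 mid 53.4 right 53.3
z -45 left 44.3 mid 44.2 right 44.4
z -39 left 44.3 mid 44.3 right 44.2
z -33 left 44.4 mid 44.4 right 44.4
z -27 left 44.3 mid 44.2 right 44.0
z -21 left 44.4 mid 44.4 right 44.3
z -15 left 44.4 mid 44.4 right 44.4
z -9 left 44.1 mid 57.0 right 44.3
z -3 left 44.5 mid nan right 44.4
z 3 left 44.5 mid nan right 44.2
z 9 left 44.2 mid nan right 43.9
  return np.nanmean(a, axis, out=out, keepdims=keepdims)
```

apply_moves([
  [0.002,0,0,0,-1],
  [0.003,0,0,0,-1],
  [0.003,0,0,0,-1],
])

```text
time: 8.15
ee_pos: [0.5879, -0.0762, 0.0227]
tcp_rot: [72.8, 89.8, -12.9]
wrist_force: [-5.1, 0.9, 11.6]
opening: -0.0001
```

```bash
python3 pd.py 2>/dev/null
```

```text
[ 0.58792455 -0.07616887  0.02272625] [-5.11770934  0.87942776 11.56706434] [ 0.13250047  1.06297443 -0.02009443] 8.15
z -75 left 24.7 mid 25.0 right 24.5
z -69 left 34.2 mid 38.8 right 32.2
z -63 left 53.6 mid 53.5 right 53.4
z -57 left 53.5 mid 53.5 right 53.5
z -51 left 53.5 mid 53.5 right 53.3
z -45 left 42.8 mid 42.8 right 42.8
z -39 left 42.5 mid 42.3 right 42.2
z -33 left 42.6 mid 42.5 right 42.5
z -27 left 42.6 mid 42.3 right 42.1
z -21 left 42.5 mid 42.6 right 42.5
z -15 left 42.6 mid 42.5 right 42.6
z -9 left 42.3 mid 55.4 right 42.4
z -3 left 42.5 mid nan right 42.5
z 3 left 42.6 mid nan right 42.4
z 9 left 42.4 mid nan right 42.3
```

apply_moves([
  [0.0012,0,0.001,0,-1],
  [0.0012,0,0.003,0,-1],
  [0.0012,0,0.006,0,-1],
  [0.0012,0,0.01,0,-1],
  [0.0012,0,0.014,0,-1],
  [0.0012,0,0.018,0,-1],
  [0.0012,0,0.022,0,-1],
  [0.0012,0,0.025,0,-1],
  [0.0012,0,0.027,0,-1],
  [0.0012,0,0.028,0,-1],
])

```text
time: 9.2
ee_pos: [0.5901, -0.1043, 0.0228]
tcp_rot: [73.2, 89.8, -12.5]
wrist_force: [-5.5, 0.8, 11.1]
opening: 0.0001
```

```bash
python3 pd.py 2>/dev/null
```

```text
[ 0.59011989 -0.10430095  0.02284128] [-5.50863159  0.81552105 11.14678732] [0.18541427 1.073541   0.01625956] 9.2
z -75 left 24.6 mid 25.1 right 24.4
z -69 left 37.3 mid 38.7 right 39.1
z -63 left 53.5 mid 53.4 right 53.4
z -57 left 53.7 mid 53.4 right 53.6
z -51 left 53.5 mid 53.4 right 53.4
z -45 left 42.9 mid 42.7 right 42.7
z -39 left 42.6 mid 42.5 right 42.4
z -33 left 42.7 mid 42.6 right 42.5
z -27 left 42.5 mid 42.5 right 42.4
z -21 left 42.8 mid 42.8 right 42.6
z -15 left 42.8 mid 42.6 right 42.6
z -9 left 42.6 mid 55.3 right 42.5
z -3 left 42.8 mid nan right 42.7
z 3 left 42.7 mid nan right 42.5
z 9 left 42.4 mid nan right 42.2
```

apply_moves([
  [0.0012,0,0.001,0,-1],
  [0.0012,0,0.004,0,-1],
  [0.0012,0,0.008,0,-1],
  [0.0012,0,0.013,0,-1],
  [0.0012,0,0.018,0,-1],
  [0.0012,0,0.023,0,-1],
  [0.0012,0,0.028,0,-1],
  [0.0012,0,0.033,0,-1],
  [0.0012,0,0.038,0,-1],
  [0.0012,0,0.042,0,-1],
  [0.0012,0,0.044,0,-1],
  [0.0012,0,0.045,0,-1],
])

```text
time: 10.45
ee_pos: [0.5937, -0.1496, 0.023]
tcp_rot: [69.8, 89.7, -15.9]
wrist_force: [-4.1, 0.4, 11.3]
opening: -0.0002
```

apply_moves([
  [0.0012,0,0.002,0,-1],
  [0.0012,0,0.004,0,-1],
  [0.0012,0,0.007,0,-1],
  [0.0012,0,0.01,0,-1],
  [0.0012,0,0.013,0,-1],
  [0.0012,0,0.015,0,-1],
  [0.0012,0,0.016,0,-1],
  [0.0012,0,0.016,0,-1],
])

```text
time: 11.25
ee_pos: [0.5949, -0.166, 0.0231]
tcp_rot: [65.4, 89.7, -20.3]
wrist_force: [-4.1, -0.2, 12.3]
opening: 0.0
```

```bash
python3 pd.py 2>/dev/null
```

```text
[ 0.59491751 -0.16595474  0.02313781] [-4.05444879 -0.23776601 12.30243063] [-0.02767373  1.08809156  0.02194339] 11.25
z -75 left 24.9 mid 25.2 right 24.7
z -69 left 38.0 mid 38.9 right 38.6
z -63 left 53.7 mid 53.6 right 53.5
z -57 left 53.7 mid 53.6 right 53.5
z -51 left 53.6 mid 53.5 right 53.4
z -45 left 43.4 mid 43.2 right 43.3
z -39 left 42.9 mid 42.9 right 42.7
z -33 left 43.1 mid 43.0 right 43.0
z -27 left 42.8 mid 42.8 right 42.6
z -21 left 43.1 mid 42.9 right 42.9
z -15 left 43.0 mid 42.9 right 42.9
z -9 left 42.7 mid 55.8 right 42.9
z -3 left 43.2 mid nan right 42.9
z 3 left 42.9 mid nan right 42.5
z 9 left 42.8 mid nan right 42.6
```

apply_moves([
  [0.0016,0,0.001,0,-1],
  [0.0016,0,0.002,0,-1],
  [0.0016,0,0.003,0,-1],
  [0.0016,0,0.004,0,-1],
  [0.0016,0,0.004,0,-1],
])

```text
time: 11.8
ee_pos: [0.5953, -0.1702, 0.0229]
tcp_rot: [61.8, 89.6, -24.0]
wrist_force: [-5.2, 1.1, 11.3]
opening: 0.0002
```

apply_moves([
  [0.0012,0,0.001,0,-1],
  [0.0012,0,0.002,0,-1],
  [0.0012,0,0.003,0,-1],
  [0.0012,0,0.003,0,-1],
])

```text
time: 12.2
ee_pos: [0.5956, -0.1724, 0.0229]
tcp_rot: [75.9, 89.6, -9.8]
wrist_force: [-5.1, 5.7, 10.8]
opening: -0.0004
```

```bash
python3 pd.py 2>/dev/null | sed -n '1p;3,6p;12p'
```

```text
[ 0.59559627 -0.17244461  0.02287831] [-5.08922434  5.71305627 10.77865039] [ 1.19072045  0.96014815 -0.02806554] 12.2
z -69 left 45.0 mid 46.2 right 43.4
z -63 left 53.7 mid 53.6 right 53.4
z -57 left 53.8 mid 53.6 right 53.4
z -51 left 53.6 mid 53.4 right 53.3
z -15 left 42.8 mid 42.7 right 42.6
```

apply_moves([
  [0.0012,0,0.001,0,-1],
  [0.0012,0,0.0015,0,-1],
  [0.0012,0,0.0015,0,-1],
])

```text
time: 12.55
ee_pos: [0.5958, -0.1729, 0.0229]
tcp_rot: [89.8, 89.6, 4.1]
wrist_force: [-5.5, 6.1, 11.4]
opening: -0.0
```

```bash
python3 - <<'E'
from h import *
c=cams.camera("top");W=world(c);x,y,z=np.moveaxis(W,-1,0)
t=cams.camera("scene");a=c["frame"][160:240,260:400];b=t["frame"][160:270,70:240]
cv2.imwrite("pics/chk.png",np.vstack([cv2.resize(a,(510,291),interpolation=3),cv2.resize(b,(510,330),interpolation=3)])[:600])
E
```

```text
(no output)
```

View pics/chk.png

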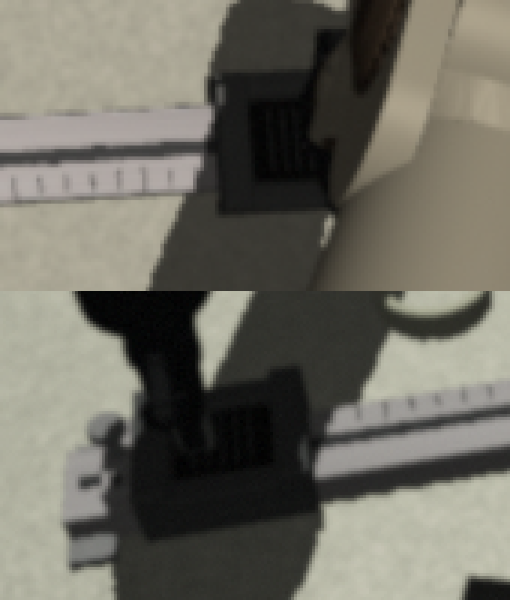

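apply_moves([
  [0,0,0,0,-1],
  [-0.002,0,0,0,-1],
  [-0.004,0,0,0,-1],
  [-0.006,0,0,0,-1],
  [-0.009,0,0,0,-1],
  [-0.015,0,0,0,-1],
  [-0.03,0,0,0,-1],
  [-0.06,0,0,0,-1],
  [-0.09,0,0,0,-1],
  [-0.12,0,0,0,-1],
  [-0.12,0,0,0,-1],
])

```text
time: 13.75
ee_pos: [0.5967, -0.1735, 0.1489]
tcp_rot: [79.3, 89.1, -6.3]
wrist_force: [-0.7, -0.6, -0.4]
opening: 0.0004
```

apply_moves([
  [0,0,-0.04,0,-1],
  [0,0,-0.08,0,-1],
  [0,0,-0.11,0,-1],
  [0,0,-0.11,0,-1],
  [0,0,-0.11,0,-1],
])

```text
time: 14.25
ee_pos: [0.5885, -0.0633, 0.149]
tcp_rot: [78.2, 89.1, -7.4]
wrist_force: [0.6, 0.3, -0.9]
opening: 0.0002
```

```bash
python3 - <<'E'
from h import *
o=bot.get_obs();print(o["ee_pos"],o["wrist_force"],o["time"])
d=np.array([.0763,-.9971])
for n in("top","scene"):
    c=cams.camera(n);W=world(c);z=W[...,2];x,y=W[...,0],W[...,1]
    al=(W[...,:2]-[.5865,-.0625])@d; ac=(W[...,:2]-[.5865,-.0625])@np.array([d[1],-d[0]])
    k=(abs(ac)<.045)&(z>.04)&(z<.06)&(al>-.06)&(al<.2)
    prof=[(i,round(float(np.nanmedian(z[k2])*1000),1)) for i in range(30,180,4) if (k2:=k&(abs(al*1000-i)<2)&(abs(ac)<.02)).sum()>2]
    print(n,prof)
    for t in ("tape_roll","acrylic_block","phone","flask"):
        print(t,[[int(q) for q in r["rect"]] for r in cams.spot_in(t,n)[:1]])
    cv2.imwrite(f"pics/end_{n}.png",cv2.resize(c["frame"][130:290,60:420],None,fx=2,fy=2,interpolation=3))
a=cams.camera("wrist");cv2.imwrite("pics/end_w.png",a["frame"])
E
```

```text
[ 0.58845137 -0.06327832  0.14903851] [ 0.59951267  0.32038563 -0.86684369] 14.25
top []
tape_roll [[265, 253, 285, 279]]
acrylic_block []
phone [[228, 118, 288, 160]]
flask [[151, 195, 193, 232]]
scene [(42, 53.1), (46, 54.3), (50, 54.4), (54, 54.9), (58, 54.5), (62, 53.9), (66, 49.1), (70, 49.7), (74, 49.6), (78, 50.3), (82, 50.0), (86, 49.8), (90, 50.1), (94, 49.6), (98, 50.0), (102, 50.2), (106, 50.3), (110, 50.2), (114, 50.4), (118, 50.2), (122, 49.9), (126, 49.5), (130, 52.6), (134, 54.7), (138, 55.0), (142, 54.2), (146, 54.7), (150, 53.7), (154, 46.3), (158, 46.4), (162, 47.2), (166, 45.8), (170, 45.9)]
tape_roll [[194, 144, 231, 176]]
acrylic_block [[104, 262, 158, 303]]
phone [[218, 252, 309, 297]]
flask [[321, 97, 375, 198]]
```

View pics/end_w.png

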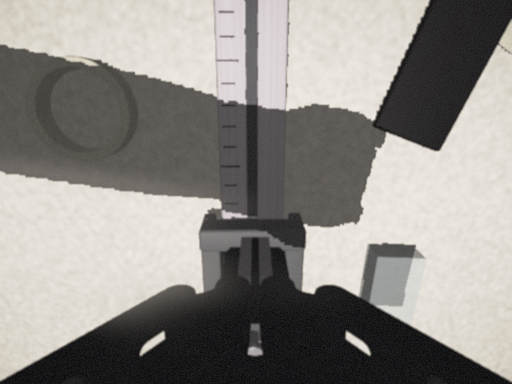

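View pics/end_scene.png

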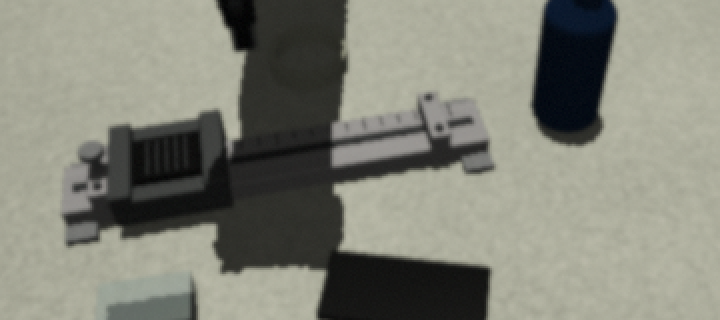

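```bash
python3 -c "
from h import *
print(bot.job_done())"
```

```text
the job is handed in; nothing more can be done
None
```

I pressed the pad about 6 mm down, measured by the wrist camera during the push. I then slid the slider about 96 mm to the marked stop. There the finger stalled at about 6 N of reaction along the rail. I lifted straight up, moved the arm clear and handed the job in; it reported no verdict.

**Last checks:**
- **Slider:** the scene camera's depth shows no gap to the stop. The slider's middle is about 63 ± 2 mm from the stop's middle, against a nominal 65 mm.
- **Pad:** it is back at its starting level, about 50 mm in the scene depth before and after.
- **Arm:** the wrist force is near zero, so nothing is being touched.
- **Bystanders:** in the scene view all four are where they were, to within a few pixels.

**Disagreements:**
- **Fingertips:** they sat about 22 mm behind the reported TCP, which both cameras showed. I pressed by force and depth image instead of by TCP height.
- **Side force:** a steady side force of 4–5 N showed across the rail while the pad was held down.
- **Top camera:** the arm hid the slider and the acrylic block in the last top view, so those rest on the scene camera. The wrist picture also shows the block in place.

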